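Bolt the clamp strap over the filter cartridge

TASK

A steel water-filter cartridge lies in its open cradle on the worktop. Swing the hinged strap over it and press the strap's crown down on the cartridge by feel, so that it bears on the cartridge with about 18 N (at least 12 N for a moment, and never more than 25 N, which would dent it), then pull the sprung swing bolt up, swing its shank into the strap's slot and let its collar down behind the slot's raised lip, so that it clamps the strap. Do not force the bolt against the strap, leave the cartridge lying in its rests, do not disturb the mug, the honey jar and the tin, and let go.

Things in the scene. Friction and masses are not known exactly. Their poses are not given: they have to be found in the camera images.
- cradle: fixed cradle: grey plate 130 x 150 x 10 mm, aluminium clamp pedestal in its middle, two V rests at y = -55 and +55 mm up to z = 77 mm. Origin: centre of the plate's underside; z up, y along the cartridge, +x to the strap's hinge, -x to the swing bolt; turned about z. Strap and bolt move in its x-z plane at y = 0.
- cartridge: the loose steel filter cartridge, 32 mm diameter, 150 mm long plus white end fittings to 202 mm; origin at its centre, y along it; it lies in the V rests with its axis at z = 80 mm of the cradle, x = 0
- strap: steel hinged strap: arch 24 mm wide over the cartridge's middle, ending in a flat forked ear. Origin on the hinge; axes parallel to the cradle's at joint 0. A rubber pad under the crown has been set to stand out 0 to 3.5 mm; this is not measured, so where the strap meets the cartridge must be felt.
- strap_turn (a joint): strap angle about its hinge (cradle +y), rad: 0 = closed with the pad at its thinnest, larger = open, 2.0 = limit; resting on the cartridge it reads 0 to 0.10 by the pad. Stiff hinge (0.12 N m): stays where left, takes about 3.5 N at the crown or 1.5 N at the ear to move.
- strap_hinge (a point): hinge line of the strap, cradle x = 36, z = 80 mm
- strap_crown (a point): small round boss on top of the strap's crown, where to press; cradle x = 0, z = 107 mm when the strap joint is 0
- strap_ear (a point): middle of the ear, in its slot; at joint 0 cradle x = -46, z = 86 mm. Ear then (cradle, mm): x -68 to -19, y -16 to 16 (flat sides to pinch), z 82 to 90; slot 12 wide, open at x = -68, ends at x = -41; a lip 5 mm high on both prongs, x -68 to -62. From the hinge: 82 mm out, 6 mm up.
- bolt: steel swing bolt: 8 mm shank, collar 24 mm diameter (50 to 56 mm from the pivot), flat thumb head 22 mm (in the swing plane) x 12 mm (along cradle y, flat sides to pinch), 56 to 82 mm from the pivot; all distances grow by the lift. Origin on the pivot at lift 0, z along the bolt to its head.
- bolt_swing (a joint): angle of the bolt about its pivot, rad: 0 = upright, larger = leaning out to -x of the cradle, limits -0.06 and 1.3; stays where it is left (0.06 N m). At about -0.06 to 0 the shank stands at the slot's end.
- bolt_lift (a joint): how far the bolt is pulled out along its axis, m: 0 to 0.027; a spring (3 N at 0, 200 N/m) pulls it back. With the strap closed the collar clears the lip above about 0.010 (pad thinnest) to 0.020 (thickest); let down behind the lip it rests on the ear at 0.004 to 0.013.
- bolt_pivot (a point): pivot of the bolt, cradle x = -46, z = 36 mm
- bolt_collar (a point): centre of the collar's underside, 50 mm plus the lift from the pivot along the bolt; seated, it lies on the ear's top face, 10 to 12 mm up from the strap origin along the strap's z; any push down here loads the cartridge 2.3 times as much (lever of the strap)
- bolt_head (a point): middle of the thumb head, 68.5 mm plus the lift from the pivot along the bolt
- mug: bystander: striped mug, 84 x 118 x 101 mm, origin under its middle
- honey: bystander: honey jar, 63 mm diameter, 94 mm high, origin under its middle
- tuna: bystander: low round tin, 86 mm diameter, 40 mm high, origin under its middle
Not all that is in view belongs to the job. Several things have the shape of the cartridge; the one meant has the colours described above.

How it is judged:
By the outcome, as a careful person would: the job done as asked, in the order asked, and still so for the second after the job is handed in, with the robot touching nothing.
It also fails if it takes over 67 s, if anything falls off the work surface, if the arm or the gripper's body presses on something with over 40 N, if the wrist force passes 120 N, or if a joint passes its speed limit or range.

ROBOT

A 6-joint arm with a two-finger parallel gripper is mounted at the origin on a cart in front of the work surface, level with it; the furniture and walls round the work are solid. World frame = base frame: x ahead of the robot, y to its left, z up, the work surface at z = 0. Lengths are in mm, angles in degrees, forces in N, time in s.
With the tool pointing down it reaches from about 350 to 850 mm from the base axis. Payload 8.1 kg.
Tool frame: the origin (TCP) lies at the very end of the fingers, on their centre line; the grasp point (between the pads) lies 19 mm behind it; z points along the fingers, y is the line along which they close (so a half turn about z gives the same grasp; the last joint's range is limited). The gripper opens to 85 mm and grips with 20 to 120 N. Pads are 22 mm wide; open, the fingers measure 114 mm over their backs; the gripper's body (76 mm by 85 mm) begins 54 mm behind the grasp point. The pads swing forward as they close: fully open they stand 13 mm farther back than shut.
Start: joints at [-71.643, 7.471, 85.268, -0, 87.261, -4.893], TCP at [236.872, -551.268, 231.292] pointing down, gripper open.
Joint ranges: [-169.43, 169.43], [-51.17, 129.36], [1.28, 143.12], [-76.62, 256.62], [0, 156.53], [-152.29, 152.29]. Speed limits (degrees/s): [136.94, 136.94, 159.86, 180, 180, 180].

INTERFACE

Orientations are given as [roll, pitch, yaw] about the fixed x, y, z axes, in that order (R = Rz(yaw) Ry(pitch) Rx(roll)).
In Python, from bench import r gives the robot as it stands.
- The arm moves only by the shell command python3 -m jog 'ROWS' [FORCE]. ROWS is JSON, a list of rows, each a list of 7 numbers: the turn, a rotation vector about the tool's x, y, z in degrees, then the shift along the tool's x, y, z in mm, then the closure, from -1 (fully open) to 1 (shut), so that 0 is half open. A call has 1 to 5 rows; each row shifts and turns the commanded pose from where the row before left it, along the tool's axes as they then stand; what a row does not reach is not made up. A row lasts 1/10 s, in which the tool goes at most 50 mm and 8.59 degrees, less where a joint would pass 70% of its speed; a pose out of reach is approached as far as the arm can. A call is refused whole if a number of a shift passes 50 or a number of a turn 8.59, either way. A call with a gripper value outside its range is refused whole. The fingers move at their own pace and stop on an object; FORCE is the grip in N (left out, the last holds). Time passes only in rows, so rows that do not move let the fingers close. It gives the time, the measured TCP pose, the force, the opening and the grip force at its end, in the units of the state.
- r.sense(): the state, without advancing time (a new reading comes with each control period).
- r.snapshot(name): name is "scene" or "top" or "wrist"; returns a dict with "pixels" (420x560x3 uint8, red, green, blue), "fx", "fy", "cx", "cy" (pixels), "k1" (the pictures are not rectified: a ray, as slopes to the right and down, at radius r is drawn at 1 + k1 r^2 times it, then the intrinsics apply), "world_to_cam" (4x4, takes a point from world to camera coordinates); the wrist camera has in their place "hand_eye" (4x4, takes a point from camera to tool coordinates, whose origin is the TCP and whose axes are the flange's). Camera axes: x right, y up, looking along -z (the intrinsics and any distortion apply to the point x, -y, -z); pixel columns grow to the right and rows downward; lengths in mm; the calibration is good to about 2 mm. A picture is of the moment at which its call begins: read the wrist's pose just before it. There is no depth.
- r.hand_in(): hands the job in; it is judged then, once.
The state is a dict: "time": time; "joint_pos": joint angles; "qd": joint speeds; "joint_efforts": joint torques, N m; "tool_pos": TCP position; "tcp_rot": TCP orientation; "ft_force": force on the tool from outside, world axes, zero at the start; "wrist_torque": the same for the moment, N m; "finger_gap": finger opening in mm; "grip_force": force on a finger pad.
Only numpy, scipy, OpenCV 4.12 (cv2) and the standard library are available. Lean on these libraries where they do the work, as an engineer would, in place of code of your own. Each camera call takes 0.05 s, during which the arm holds its last target. There are 200 camera calls.

## Working session

There is one attempt and no reset: what is moved stays moved. The work goes in short steps, Python scripts to look and compute and a shell command to move; the robot and the scene stay as the last step left them, time stands still between calls to the robot, and variables do not carry over. Pictures are saved under pics/ and viewed, at most 10 in all, crops included, and the job is handed in when it is done.

```bash
ls; mkdir -p pics; python3 - <<'E'
from bench import r
import cv2
print(r.sense())
for n in("scene","top"):
    s=r.snapshot(n); cv2.imwrite(f"pics/{n}0.png",s["pixels"][:,:,::-1])
    print(n,{k:v for k,v in s.items() if k!="pixels"})
E
```

```text
pics
{'time': 0.0, 'joint_pos': array([-7.16400362e+01,  7.51556426e+00,  8.53299328e+01,  1.14794143e-03,
        8.72637586e+01, -4.89268259e+00]), 'qd': array([ 0.02248847, -0.10272023, -0.05271414,  0.00751831,  0.09408117,
        0.02249916]), 'joint_efforts': array([ 2.27662204e-03, -5.69398999e+01, -5.00549448e+01, -5.92312386e-07,
        1.50706322e-02,  4.53588041e-05]), 'tool_pos': array([ 236.72306363, -550.70935879,  230.23344178]), 'tcp_rot': array([-1.79891240e+02, -1.04607249e-02,  2.32525805e+01]), 'ft_force': array([ 0.826851  , -0.03456043,  0.15264521]), 'wrist_torque': array([-0.03323054,  0.03159908, -0.01859201]), 'grip_force': 0.0, 'finger_gap': 85.51689566334882}
scene {'fx': 414.4439619490188, 'fy': 414.4439619490188, 'cx': 277.0312088155583, 'cy': 209.61200047597967, 'k1': -0.1278065176095191, 'world_to_cam': array([[-9.99723985e-01,  1.03012514e-02,  2.11148661e-02,
         4.42517010e+02],
       [ 1.36530123e-02, -4.76666558e-01,  8.78978150e-01,
        -8.03568797e+01],
       [ 1.91193255e-02,  8.79023820e-01,  4.76394348e-01,
        -1.34523226e+03],
       [ 0.00000000e+00,  0.00000000e+00,  0.00000000e+00,
         1.00000000e+00]])}
top {'fx': 490.3865297053025, 'fy': 490.3865297053025, 'cx': 281.09290588428837, 'cy': 210.05261214577027, 'k1': -0.1253699339461597, 'world_to_cam': array([[ 2.01793874e-03, -9.99861153e-01,  1.65409396e-02,
         4.07310836e+01],
       [ 9.89056120e-01,  4.43581418e-03,  1.47473098e-01,
        -4.84554014e+02],
       [-1.47525995e-01,  1.60623259e-02,  9.88927744e-01,
        -1.42625959e+03],
       [ 0.00000000e+00,  0.00000000e+00,  0.00000000e+00,
         1.00000000e+00]])}
```

View pics/scene0.png

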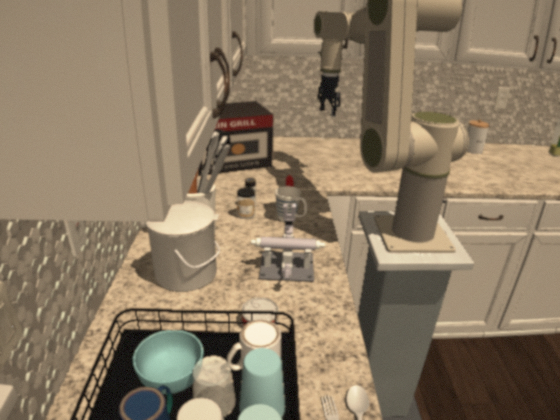

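View pics/top0.png

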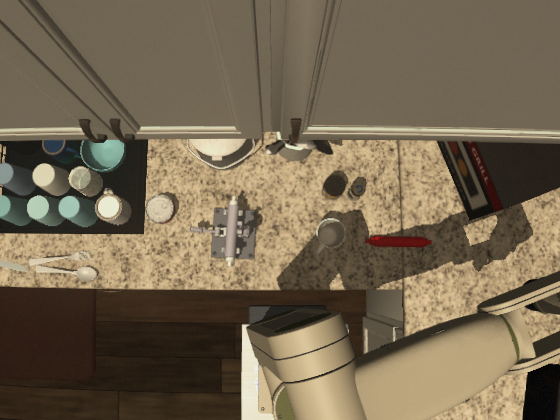

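The candidates are the silver/white cartridge in the cradle (top 232,230) and the red cylinder (top 400,241). The silver one with white ends matches. The bolt leans out to the left (top ~195,231) and the strap stands open to the right. I'll check this in a close crop.

```bash
cat > h.py <<'E'
import numpy as np, cv2
from scipy.spatial.transform import Rotation as R
from bench import r
def K(s): return np.array([[s["fx"],0,s["cx"]],[0,s["fy"],s["cy"]],[0,0,1.]]),np.array([s["k1"],0,0,0.])
def w2c(s,pose=None):
    if "world_to_cam" in s: return s["world_to_cam"]
    T=np.eye(4);T[:3,:3]=R.from_euler("xyz",pose["tcp_rot"],degrees=True).as_matrix();T[:3,3]=pose["tool_pos"]
    return np.linalg.inv(T@s["hand_eye"])
def ray(s,px,pose=None):
    k,d=K(s);u=cv2.undistortPoints(np.array([[px]],float),k,d)[0,0]
    M=np.linalg.inv(w2c(s,pose));v=M[:3,:3]@[u[0],-u[1],-1];return M[:3,3],v/np.linalg.norm(v)
def onz(s,px,z,pose=None):
    o,v=ray(s,px,pose);return o+v*(z-o[2])/v[2]
def proj(s,P,pose=None):
    k,d=K(s);p=w2c(s,pose)@np.append(P,1);q=np.array([[[p[0],-p[1],-p[2]]]])
    return cv2.projectPoints(q,np.zeros(3),np.zeros(3),k,d)[0].ravel()
def cross(*rs):
    A=0;b=0
    for o,v in rs: P=np.eye(3)-np.outer(v,v);A=A+P;b=b+P@o
    return np.linalg.solve(A,b)
def toworld(c,yaw,p):
    a=np.radians(yaw);x,y,z=p
    return np.array([c[0]+x*np.cos(a)-y*np.sin(a),c[1]+x*np.sin(a)+y*np.cos(a),z])
E
python3 - <<'E'
from h import *
t=r.snapshot("top");s=r.snapshot("scene")
for p in [(234,196),(230,265),(330,232),(160,208),(335,184)]: print(p,onz(t,p,80).round(1),onz(t,p,0).round(1))
a=cv2.resize(t["pixels"][175:285,180:350],None,fx=3.5,fy=3.5,interpolation=2)
b=cv2.resize(s["pixels"][170:300,230:345],None,fx=4,fy=4,interpolation=2)
h=max(a.shape[0],b.shape[0]);o=np.zeros((h,800,3),np.uint8)
b=cv2.resize(b,(390,int(b.shape[0]*390/b.shape[1])));a=cv2.resize(a,(405,int(a.shape[0]*405/a.shape[1])))
o[:a.shape[0],:405]=a;o[:b.shape[0],408:798]=b;cv2.imwrite("pics/c1.png",o[:,:,::-1])
E
```

```text
(234, 196) [518.4 179.7  80. ] [532.6 186.2   0. ]
(230, 265) [319.1 188.1  80. ] [321.9 195.1   0. ]
(330, 232) [414.5 -97.9  80. ] [ 422.9 -107.3    0. ]
(160, 208) [482.2 394.5  80. ] [494.4 413.2   0. ]
(335, 184) [ 555.5 -114.4   80. ] [ 571.9 -124.7    0. ]
```

View pics/c1.png

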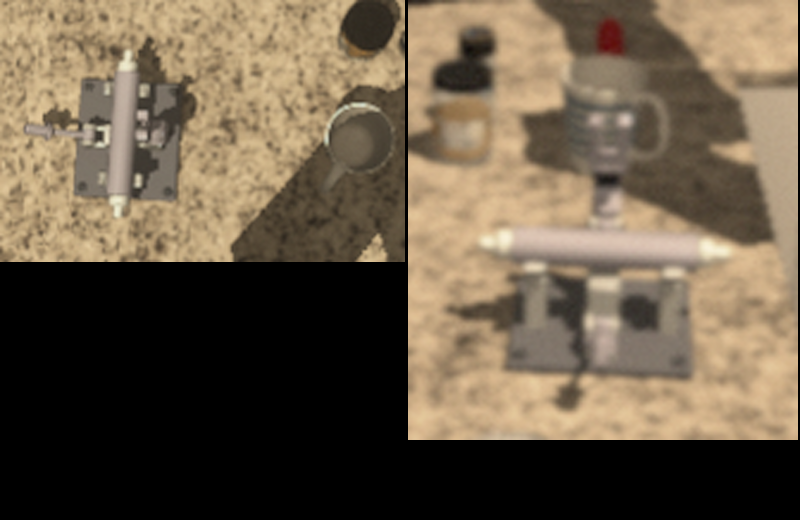

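The crop shows the silver cartridge with white ends in the grey cradle. The bolt head is at crop-left (30,128) and the strap stands up behind it, with the mug to the right. I'll compute the angles and start the arm's yaw turn.

```bash
python3 - <<'E'
from h import *
c=(418.8,183.9);yaw=-92.4
t=r.snapshot("top");s=r.snapshot("scene")
n=toworld((0,0),yaw,(0,1,0))
def pl(s,px):
    o,v=ray(s,px);C=np.array([*c,0]);w=o+v*((C-o)@n)/(v@n)
    a=np.radians(yaw);d=w-C;return (d[0]*np.cos(a)+d[1]*np.sin(a)).round(1),w[2].round(1)
print("scene plane: strap top",pl(s,(289,221)),"bolt",pl(s,(288,270)))
# top view has plane nearly edge on along y -> project models
for th in (1.0,1.4,1.7,2.0):
    def S(x,z): return toworld(c,yaw,(36+x*np.cos(th)+z*np.sin(th),0,80-x*np.sin(th)+z*np.cos(th)))
    for nm,p in (("crown",(-36,27)),("tip",(-104,6))): print(th,nm,S(*p).round(0),proj(t,S(*p)).round(0),proj(s,S(*p)).round(0))
for a in (0.7,0.9,1.1,1.3):
    print(a,[proj(q,toworld(c,yaw,(-46-82*np.sin(a),0,36+82*np.cos(a)))).round(0) for q in(t,s)])
E
python3 -m jog '[[0,0,-8.05,0,0,-12,1],[0,0,-8.05,0,0,-12,1],[0,0,-8.05,0,0,-12,1],[0,0,-8.05,0,0,-12,1],[0,0,-8.05,0,0,-12,1]]' 30
python3 -m jog '[[0,0,-8.05,0,0,-12,1],[0,0,-8.05,0,0,-12,1],[0,0,-8.05,0,0,-12,1],[0,0,0,0,0,0,1]]'
```

```text
scene plane: strap top (np.float64(-214.6), np.float64(274.0)) bolt (np.float64(-346.1), np.float64(246.6))
1.0 crown [417. 145. 125.] [245. 229.] [288. 222.]
1.0 tip [419. 199. 171.] [224. 226.] [288. 217.]
1.4 crown [416. 127. 120.] [251. 230.] [288. 220.]
1.4 tip [418. 160. 184.] [238. 226.] [288. 206.]
1.7 crown [416. 117. 112.] [255. 230.] [288. 221.]
1.7 tip [416. 129. 182.] [250. 227.] [288. 201.]
2.0 crown [416. 108. 101.] [258. 231.] [288. 223.]
2.0 tip [415.  99. 172.] [261. 228.] [288. 199.]
0.7 [array([197., 228.]), array([287., 258.])]
0.9 [array([193., 228.]), array([287., 265.])]
1.1 [array([191., 228.]), array([286., 271.])]
1.3 [array([190., 229.]), array([286., 278.])]
time: 0.8
tool_pos: [236.9, -551.2, 291.7]
tcp_rot: [-180.0, -0.0, 63.8]
ft_force: [-1.1, -0.6, 0.0]
finger_gap: 12.0
grip_force: 0.0
time: 1.2
tool_pos: [237.1, -552.0, 329.4]
tcp_rot: [179.9, 0.2, 87.8]
ft_force: [-0.6, -0.5, 0.5]
finger_gap: -0.1
grip_force: 0.0
```

```bash
python3 -m jog '[[0,0,0,30,8,0,1],[0,0,0,47,12,0,1],[0,0,0,47,12,0,1],[0,0,0,47,12,0,1],[0,0,0,47,12,0,1]]' >/dev/null
python3 -m jog '[[0,0,0,47,12,0,1],[0,0,0,47,12,0,1],[0,0,0,47,12,0,1],[0,0,0,47,12,0,1],[0,0,0,47,12,0,1]]'
python3 -m jog '[[0,0,0,47,12,0,1],[0,0,0,40,12,0,1],[0,0,0,20,6,0,1],[0,0,0,0,0,0,1]]'
python3 - <<'E'
from h import *
p=r.sense();w=r.snapshot("wrist");s=r.snapshot("scene");t=r.snapshot("top")
print(p["tool_pos"],p["tcp_rot"],w["hand_eye"].round(3),w["fx"],w["k1"])
b=cv2.resize(s["pixels"][170:300,230:345],(230,260),interpolation=2)
o=np.zeros((420,795,3),np.uint8);o[:,:560]=w["pixels"];o[:260,562:792]=b
o[262:410,562:790]=cv2.resize(t["pixels"][195:265,180:288],(228,148),interpolation=2)
cv2.imwrite("pics/w1.png",o[:,:,::-1])
E
```

```text
time: 2.2
tool_pos: [371.3, -101.5, 326.7]
tcp_rot: [180.0, 0.0, 87.3]
ft_force: [1.5, 0.1, -0.2]
finger_gap: 0.2
grip_force: 0.0
time: 2.6
tool_pos: [405.9, 4.7, 326.4]
tcp_rot: [-179.9, -0.0, 87.6]
ft_force: [0.9, -0.6, 0.4]
finger_gap: 0.3
grip_force: 0.0
[405.8562083    4.69371734 326.43878302] [-1.79948134e+02 -4.25784409e-02  8.76471743e+01] [[   0.       0.964    0.266   67.74 ]
 [   1.      -0.      -0.      -0.327]
 [  -0.       0.266   -0.964 -142.28 ]
 [   0.       0.       0.       1.   ]] 335.70058999909116 -0.07961984985042769
```

View pics/w1.png

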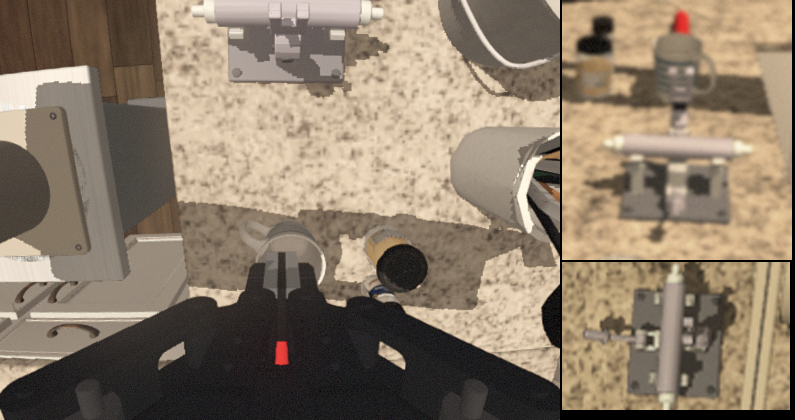

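The wrist view shows the cradle at the top (centre ~290,40). The strap's forked prongs are at about (275,15) and (303,15), over the cartridge, and the hinge block is at (288,45). Next I'll compare the ear tip with the strap angles and refine the cradle pose from the cartridge ends at (193,12) and (382,13).

```bash
python3 - <<'E'
from h import *
p=r.sense();w=r.snapshot("wrist")
e=[onz(w,q,80,p) for q in((193,12),(382,13))];print(e)
for P in ((229,82),(345,80)): print("plate corner",onz(w,P,10,p).round(1))
c=(418.8,183.9);yaw=-92.4
for q in((-65,)*0 or [(65,-75),(65,75)]): print(toworld(c,yaw,(*q,10)).round(1))
for th in (1.0,1.2,1.4,1.6,1.8,2.0):
    def S(x,z,y=0): return toworld(c,yaw,(36+x*np.cos(th)+z*np.sin(th),y,80-x*np.sin(th)+z*np.cos(th)))
    print(th,[proj(w,S(*q),p).round(0) for q in((-36,27),(-55,10),(-104,15,11),(-104,2,11))])
E
```

```text
[array([318.67789567, 187.26616103,  80.        ]), array([520.13113331, 177.98032427,  80.        ])]
plate corner [342.  120.9  10. ]
plate corner [492.6 117.1  10. ]
[341.1 122.1  10. ]
[491.  115.8  10. ]
1.0 [array([288.,  39.]), array([288.,   9.]), array([303., -38.]), array([303., -48.])]
1.2 [array([288.,  49.]), array([288.,  21.]), array([303., -14.]), array([303., -29.])]
1.4 [array([288.,  59.]), array([288.,  33.]), array([303.,  13.]), array([303.,  -4.])]
1.6 [array([287.,  68.]), array([288.,  46.]), array([303.,  42.]), array([303.,  24.])]
1.8 [array([287.,  75.]), array([288.,  59.]), array([302.,  69.]), array([303.,  52.])]
2.0 [array([287.,  81.]), array([288.,  70.]), array([301.,  94.]), array([302.,  79.])]
```

```bash
python3 -m jog '[[0,0,0,40,3,20,1],[0,0,0,40,3,40,1],[0,0,0,24,0,40,1],[0,0,0,0,0,40,1],[0,0,0,0,0,20,1]]'
python3 -m jog '[[0,0,0,10,0,0,1],[0,0,0,10,0,0,1],[0,0,0,5,0,0,1],[0,0,0,4,0,0,1]]'; cat >> h.py <<'E'
C0=np.array([419.2,183.3]);YAW=-92.5
def tc(p=None):
    p=r.sense() if p is None else p
    a=np.radians(YAW);d=p["tool_pos"][:2]-C0
    return np.array([d@[np.cos(a),np.sin(a)],d@[-np.sin(a),np.cos(a)],p["tool_pos"][2]]).round(1),p["tcp_rot"].round(1),p["ft_force"].round(1)
E
python3 -c "
from h import *;print(tc())"
```

```text
time: 3.3
tool_pos: [413.4, 100.5, 168.0]
tcp_rot: [-179.7, 0.1, 87.6]
ft_force: [-1.0, -0.0, 0.4]
finger_gap: -0.2
grip_force: 0.0
time: 3.7
tool_pos: [417.9, 130.9, 174.0]
tcp_rot: [179.8, -0.0, 87.6]
ft_force: [-0.6, -0.6, -0.8]
finger_gap: 0.1
grip_force: 0.0
(array([ 52.4,   1. , 174. ]), array([179.8,  -0. ,  87.6]), array([-0.6, -0.6, -0.8]))
```

```bash
python3 -m jog '[[0,0,0,5,0,4,1],[0,0,0,4,0,4,1],[0,0,0,4,0,0,1]]'|grep -E "pos|force"
python3 -m jog '[[0,0,0,4,0,0,1],[0,0,0,4,0,1,1],[0,0,0,4,0,1,1]]'|grep -E "pos|force"
python3 -c "
from h import *;print(tc())"
```

```text
tool_pos: [416.8, 143.3, 163.4]
ft_force: [-0.4, -1.4, -0.2]
grip_force: 0.9
tool_pos: [417.6, 155.5, 162.0]
ft_force: [-1.9, -0.6, 1.6]
grip_force: 0.9
(array([ 27.8,  -0.4, 162. ]), array([-180. ,    0. ,   87.7]), array([-1.9, -0.6,  1.6]))
```

```bash
python3 -m jog '[[0,0,0,6,0,1,1],[0,0,0,6,0,2,1],[0,0,0,7,0,2,1],[0,0,0,7,0,4,1],[0,0,0,7,0,5,1]]'|grep -E "pos|force"
python3 -m jog '[[0,0,0,6,0,6,1],[0,0,0,6,0,6,1],[0,0,0,3,0,4,1]]'|grep -E "pos|force"
python3 - <<'E'
from h import *
print(tc())
p=r.sense();w=r.snapshot("wrist");s=r.snapshot("scene");t=r.snapshot("top")
b=cv2.resize(s["pixels"][170:300,230:345],(230,260),interpolation=2)
o=np.zeros((420,795,3),np.uint8);o[:,:560]=w["pixels"];o[:260,562:792]=b
o[262:410,562:790]=cv2.resize(t["pixels"][195:265,180:288],(228,148),interpolation=2)
cv2.imwrite("pics/w2.png",o[:,:,::-1])
E
```

```text
tool_pos: [419.2, 189.1, 148.0]
ft_force: [0.1, -0.4, 1.9]
grip_force: 0.9
tool_pos: [419.4, 203.8, 131.2]
ft_force: [-0.3, -0.5, 0.8]
grip_force: 0.5
(array([-20.5,  -0.7, 131.2]), array([-180. ,   -0. ,   87.7]), array([-0.3, -0.5,  0.8]))
```

View pics/w2.png

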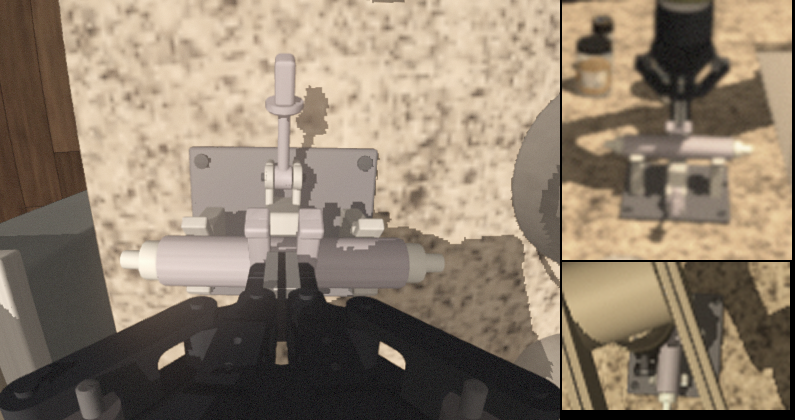

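The strap's prongs, at (258,222) and (312,222), are now over the cartridge and following the finger. The bolt lies free: head end at (285,57), collar at (285,105), pivot at about (283,175). Working out both angles from these pixels.

```bash
python3 - <<'E'
from h import *
p=r.sense();w=r.snapshot("wrist")
for a in (0.8,.9,1.0,1.1,1.2,1.3):
    print(a,[proj(w,toworld(C0,YAW,(-46-l*np.sin(a),0,36+l*np.cos(a))),p).round(0) for l in(0,53,69,82)])
for th in (.4,.5,.6,.7,.8,.9,1.):
    def S(x,z,y=0): return toworld(C0,YAW,(36+x*np.cos(th)+z*np.sin(th),y,80-x*np.sin(th)+z*np.cos(th)))
    print(th,[proj(w,S(*q),p).round(0) for q in((-104,15,11),(-98,15,11),(-77,6,11))])
for q in((120,260),(444,264)): print(onz(w,q,80,p).round(1))
print([onz(w,q,10,p).round(1) for q in((190,148),(377,150))],[toworld(C0,YAW,q).round(1) for q in((-65,-75,10),(-65,75,10))])
E
```

```text
0.8 [array([283., 180.]), array([284., 126.]), array([284., 105.]), array([284.,  86.])]
0.9 [array([283., 180.]), array([284., 120.]), array([284.,  97.]), array([284.,  76.])]
1.0 [array([283., 180.]), array([284., 115.]), array([284.,  90.]), array([284.,  68.])]
1.1 [array([283., 180.]), array([284., 111.]), array([284.,  85.]), array([284.,  63.])]
1.2 [array([283., 180.]), array([284., 107.]), array([284.,  81.]), array([284.,  59.])]
1.3 [array([283., 180.]), array([284., 105.]), array([284.,  79.]), array([284.,  56.])]
0.4 [array([310., 201.]), array([309., 212.]), array([306., 234.])]
0.5 [array([312., 221.]), array([311., 231.]), array([307., 246.])]
0.6 [array([313., 243.]), array([312., 252.]), array([307., 260.])]
0.7 [array([314., 269.]), array([313., 275.]), array([308., 276.])]
0.8 [array([315., 297.]), array([314., 301.]), array([309., 293.])]
0.9 [array([316., 327.]), array([314., 328.]), array([309., 310.])]
1.0 [array([316., 358.]), array([314., 356.]), array([309., 329.])]
[315.4 190.   80. ]
[521.8 179.   80. ]
[array([349.4, 252.9,  10. ]), array([495.3, 245.5,  10. ])] [array([347.1, 251.5,  10. ]), array([497., 245.,  10.])]
```

```bash
python3 -m jog '[[0,0,0,4,0,6,1],[0,0,0,4,0,6,1],[0,0,0,3,0,5,1],[0,0,0,0,0,0,1]]'|grep -E "pos|force"
python3 -m jog '[[0,0,0,0,0,-10,1],[0,0,0,0,0,-10,1],[0,0,0,-20,0,-5,1],[0,0,0,-18,0,0,1],[0,0,0,0,0,0,1]]'|grep -E "pos|force"
python3 -c "
from h import *;print(tc())"
```

```text
tool_pos: [419.4, 214.3, 113.9]
ft_force: [-0.8, -0.4, -0.2]
grip_force: 0.0
tool_pos: [419.3, 175.0, 141.6]
ft_force: [-0.3, -0.2, -0.2]
grip_force: 0.0
(array([  8.3,   0.4, 141.6]), array([179.9,  -0. ,  87.6]), array([-0.3, -0.2, -0.2]))
```

```bash
python3 -m jog '[[0,0,0,3,0,8,1],[0,0,0,2,0,7,1],[0,0,0,0,0,3,1],[0,0,0,0,0,2,1],[0,0,0,0,0,0,1]]'|grep -E "pos|force"
python3 -m jog '[[0,0,0,1,0,2,1],[0,0,0,0,0,2,1],[0,0,0,0,0,0,1]]'|grep -E "pos|force"
python3 -m jog '[[0,0,0,1,0,1,1],[0,0,0,0,0,1,1],[0,0,0,0,0,0,1]]'|grep -E "pos|force"
```

```text
tool_pos: [418.2, 181.4, 119.3]
ft_force: [0.9, 0.7, 0.1]
grip_force: 0.0
tool_pos: [419.2, 182.8, 116.5]
ft_force: [0.2, 2.6, 1.3]
grip_force: 1.2
tool_pos: [419.2, 183.6, 114.4]
ft_force: [0.3, 2.1, 4.6]
grip_force: 2.1
```

```bash
for i in 1 2; do python3 -m jog '[[0,0,0,0,0,1,1],[0,0,0,0,0,0,1]]'|grep -E "pos|ft"; done;  python3 -m jog '[[0,0,0,0,0,0.7,1],[0,0,0,0,0,0,1]]'|grep -E "pos|ft"
```

```text
tool_pos: [419.1, 183.3, 113.2]
ft_force: [1.1, 2.6, 3.6]
tool_pos: [418.8, 183.1, 111.9]
ft_force: [0.5, 1.5, 2.3]
tool_pos: [418.6, 183.0, 111.0]
ft_force: [1.5, 2.1, 2.7]
```

```bash
python3 -m jog '[[0,0,0,0,0,0.5,1],[0,0,0,0,0,0,1]]'|grep -E "pos|ft"; python3 -m jog '[[0,0,0,0,0,0.5,1],[0,0,0,0,0,0,1]]'|grep -E "pos|ft"
```

```text
tool_pos: [418.6, 183.1, 110.6]
ft_force: [-0.1, 2.0, 2.7]
tool_pos: [418.6, 183.1, 110.1]
ft_force: [-0.2, 1.9, 2.5]
```

```bash
python3 -m jog '[[0,0,0,0,0,0.5,1],[0,0,0,0,0,0,1]]'|grep -E "pos|ft"; python3 -m jog '[[0,0,0,0,0,0.5,1],[0,0,0,0,0,0,1]]'|grep -E "pos|ft"
```

```text
tool_pos: [418.7, 183.1, 109.6]
ft_force: [0.4, 0.7, 3.2]
tool_pos: [418.7, 183.2, 109.2]
ft_force: [0.0, 1.7, 2.1]
```

```bash
python3 -m jog '[[0,0,0,0,0,0.4,1],[0,0,0,0,0,0,1]]'|grep -E "pos|ft"; python3 -m jog '[[0,0,0,0,0,0.4,1],[0,0,0,0,0,0,1]]'|grep -E "pos|ft"
```

```text
tool_pos: [418.7, 183.2, 108.9]
ft_force: [-0.5, 1.4, 3.8]
tool_pos: [418.8, 183.3, 108.8]
ft_force: [-1.6, 2.1, 6.6]
```

```bash
python3 -m jog '[[0,0,0,0,0,0.4,1],[0,0,0,0,0,0,1]]'|grep -E "pos|ft"; python3 -m jog '[[0,0,0,0,0,0,1]]'|grep -E "pos|ft"
```

```text
tool_pos: [418.8, 183.3, 108.7]
ft_force: [-4.2, 1.3, 8.5]
tool_pos: [418.9, 183.3, 108.7]
ft_force: [-3.7, 2.2, 8.9]
```

```bash
python3 -m jog '[[0,0,0,0,0,0.6,1],[0,0,0,0,0,0,1]]'|grep -E "pos|ft"; python3 -m jog '[[0,0,0,0,0,0.4,1],[0,0,0,0,0,0,1]]'|grep -E "pos|ft"
```

```text
tool_pos: [418.9, 183.4, 108.6]
ft_force: [-4.8, 0.7, 13.2]
tool_pos: [419.0, 183.4, 108.5]
ft_force: [-7.0, 0.7, 15.5]
```

```bash
python3 -m jog '[[0,0,0,0,0,0.4,1],[0,0,0,0,0,0,1]]'|grep -E "pos|ft"
```

```text
tool_pos: [419.0, 183.4, 108.5]
ft_force: [-8.5, -0.1, 19.8]
```

```bash
python3 -m jog '[[0,0,0,0,0,0.3,1],[0,0,0,0,0,0,1],[0,0,0,0,0,0,1],[0,0,0,0,0,0,1]]'|grep -E "time|pos|ft"
```

```text
time: 10.4
tool_pos: [419.0, 183.5, 108.4]
ft_force: [-10.1, -0.3, 21.7]
```

```bash
python3 -m jog '[[0,0,0,0,0,-10,1],[0,0,0,0,0,-30,1],[0,0,0,0,0,-40,0],[0,0,0,0,0,0,0],[0,0,0,0,0,0,0]]'|grep -E "time|pos|ft|gap"
python3 - <<'E'
from h import *
print(tc())
p=r.sense();w=r.snapshot("wrist")
cv2.imwrite("pics/w3.png",cv2.resize(w["pixels"][:280,140:440],None,fx=2,fy=2,interpolation=2)[:,:,::-1])
for a in (.9,1.0,1.1,1.2,1.3):
    B=lambda l,u=0,y=0:((proj(w,toworld(C0,YAW,(-46-l*np.sin(a)+u*np.cos(a),y,36+l*np.cos(a)+u*np.sin(a))),p)-[140,0])*2).round(0)
    print(a,B(0),"collar",B(56),B(56,12),B(56,-12),"headend",B(82,11),B(82,-11))
for th in (.0,.05,.1):
    def S(x,z,y=0): return ((proj(w,toworld(C0,YAW,(36+x*np.cos(th)+z*np.sin(th),y,80-x*np.sin(th)+z*np.cos(th))),p)-[140,0])*2).round(0)
    print(th,[S(*q) for q in((-104,15,11),(-98,15,11),(-77,10,0))])
E
```

```text
time: 10.9
tool_pos: [419.5, 183.2, 187.3]
ft_force: [-0.3, 0.0, -0.5]
finger_gap: 42.0
(array([1.000e-01, 3.000e-01, 1.873e+02]), array([179.9,  -0. ,  87.6]), array([-0.3,  0. , -0.5]))
0.9 [282. 292.] collar [283. 178.] [283. 198.] [283. 160.] headend [283. 129.] [283.  95.]
1.0 [282. 292.] collar [283. 170.] [283. 186.] [283. 155.] headend [283. 114.] [283.  88.]
1.1 [282. 292.] collar [283. 164.] [283. 176.] [283. 152.] headend [283. 102.] [283.  84.]
1.2 [282. 292.] collar [283. 159.] [283. 168.] [283. 151.] headend [283.  93.] [283.  82.]
1.3 [282. 292.] collar [283. 156.] [283. 161.] [282. 151.] headend [283.  87.] [283.  83.]
0.0 [array([315., 239.]), array([315., 257.]), array([282., 317.])]
0.05 [array([316., 242.]), array([315., 260.]), array([282., 320.])]
0.1 [array([316., 246.]), array([316., 264.]), array([282., 324.])]
```

View pics/w3.png

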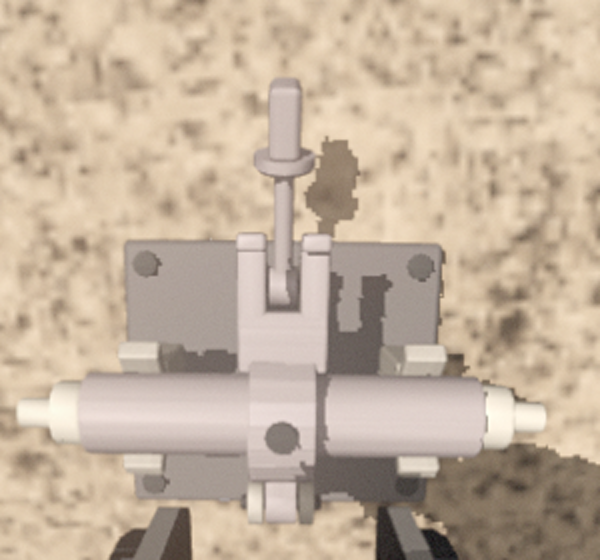

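The strap is closed with its slot open at the tip. The bolt leans about 1.17 rad: collar at crop (285,160), head end at (285,85). I'll move out beside the bolt and tilt the tool 40°.

```bash
python3 -m jog '[[0,0,0,46,0,0,0],[0,0,0,46,0,0,0],[0,0,0,46,0,0,0],[0,-8,0,0,0,0,0],[0,-8,0,0,0,0,0]]'|grep -E "time|pos|ft|gap"
python3 -m jog '[[0,-8,0,0,0,0,0],[0,-8,0,0,0,0,0],[0,-8,0,0,0,0,0],[0,0,0,0,0,0,0]]'|grep -E "time|pos|ft|gap"
cat >> h.py <<'E'
def tool():
    p=r.sense();a=np.radians(YAW);Rt=R.from_euler("xyz",p["tcp_rot"],degrees=True).as_matrix()
    Rc=R.from_euler("z",YAW,degrees=True).as_matrix().T@Rt;return tc(p)[0],Rc
def need(X,Y,Z):
    q,Rc=tool();print("at",q,"tool z",Rc[:,2].round(3),"tool y",Rc[:,1].round(3),"shift",(Rc.T@(np.array([X,Y,Z])-q)).round(1),r.sense()["ft_force"].round(1))
E
python3 -c "
from h import *
need(-138.6,.7,95);need(-106.6,.7,57)"
```

```text
time: 11.45
tool_pos: [424.2, 320.9, 185.6]
ft_force: [1.1, -0.3, -0.0]
finger_gap: 42.7
time: 11.85
tool_pos: [421.3, 320.2, 178.1]
ft_force: [-0.3, -0.4, -1.0]
finger_gap: 42.4
at [-136.9   -3.8  178.1] tool z [ 0.654 -0.004 -0.756] tool y [-0.006  1.    -0.01 ] shift [55.6  5.4 61.7] [-0.3 -0.4 -1. ]
at [-136.9   -3.8  178.1] tool z [ 0.654 -0.004 -0.756] tool y [-0.006  1.    -0.01 ] shift [ 56.3   5.6 111.4] [-0.3 -0.4 -1. ]
```

```bash
python3 -m jog '[[0,0,0,28,3,30,0],[0,0,0,28,2.5,32,0],[0,0,0,0,0,0,0]]'|grep -E "time|pos|ft|gap"
python3 - <<'E'
from h import *
need(-106.6,.7,57)
p=r.sense();w=r.snapshot("wrist")
cv2.imwrite("pics/w4.png",w["pixels"][:,:,::-1])
q,Rc=tool()
a=1.17
for l in (0,50,56,69,82): print(l,proj(w,toworld(C0,YAW,(-46-l*np.sin(a),0,36+l*np.cos(a))),p).round(0))
E
```

```text
time: 12.15
tool_pos: [427.2, 320.5, 96.7]
ft_force: [-0.5, -1.0, 0.1]
finger_gap: 42.4
at [-137.4    2.    96.7] tool z [ 0.647 -0.005 -0.762] tool y [-0.002  1.    -0.008] shift [ 2.2 -1.  50.2] [-0.5 -1.   0.1]
0 [279. 249.]
50 [279. 242.]
56 [279. 241.]
69 [279. 238.]
82 [278. 235.]
```

View pics/w4.png

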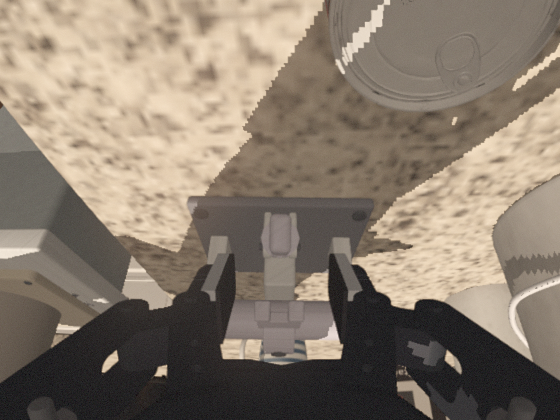

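The head end is at (280,235), centred between the fingers at columns 235 and 330 as predicted. The tin is at upper right, well clear. I'll advance and pinch.

```bash
python3 -m jog '[[0,0,0,1,-1,20,0],[0,0,0,1,0,20,0],[0,0,0,0,0,10,0],[0,0,0,0,0,0,0]]'|grep -E "time|pos|ft|gap"
python3 -m jog '[[0,0,0,0,0,0,1],[0,0,0,0,0,0,1],[0,0,0,0,0,0,1],[0,0,0,0,0,0,1]]' 40|grep -E "time|pos|ft|gap|grip"
python3 -c "
from h import *
need(-106.6,.7,57)"
```

```text
time: 12.6
tool_pos: [428.0, 292.6, 64.5]
ft_force: [0.2, -0.2, -0.1]
finger_gap: 42.3
time: 13.0
tool_pos: [426.8, 295.0, 64.4]
ft_force: [-7.8, 3.9, 4.5]
finger_gap: 10.6
grip_force: 39.6
at [-111.9    2.7   64.4] tool z [ 0.641  0.001 -0.767] tool y [-0.003  1.    -0.001] shift [ 0.7 -2.   9.1] [-7.8  3.9  4.5]
```

```bash
python3 -m jog '[[0,0,0,0,0,0,0],[0,0,0,0,0,0,0],[0,0,0,0,-2,4,0],[0,0,0,0,0,4,0],[0,0,0,0,0,0,0]]'|grep -E "time|pos|ft|gap"
python3 -c "
from h import *
need(-106.6,.7,57)"
```

```text
time: 13.5
tool_pos: [425.3, 287.5, 56.5]
ft_force: [-0.1, 0.8, -0.0]
finger_gap: 43.0
at [-104.4    1.5   56.5] tool z [ 0.644  0.001 -0.765] tool y [-0.002  1.    -0.001] shift [ 1.4 -0.8 -1.8] [-0.1  0.8 -0. ]
```

```bash
python3 -m jog '[[0,0,0,1,-0.5,-2,0],[0,0,0,0,0,0,1],[0,0,0,0,0,0,1],[0,0,0,0,0,0,1],[0,0,0,0,0,0,1]]' 45|grep -E "time|pos|ft|gap|grip"
python3 -c "
from h import *
need(-106.6,.7,57)"
```

```text
time: 14.0
tool_pos: [424.9, 290.7, 58.2]
ft_force: [-2.9, 2.3, 2.0]
finger_gap: 10.9
grip_force: 45.4
at [-107.5    1.    58.2] tool z [ 0.642  0.001 -0.766] tool y [-0.002  1.    -0.   ] shift [ 0.1 -0.3  1.5] [-2.9  2.3  2. ]
```

```bash
python3 -m jog '[[0,0,0,2.7,0,-5.3,1],[0,0,0,2.7,0,-5.3,1],[0,0,0,2.7,0,-5.3,1],[0,0,0,0,0,0,1]]'|grep -E "time|ft|gap|grip"
python3 -c "
from h import *
need(-107.5-.92*18,1,58.2+.39*18)"
python3 -m jog '[[0,0,0,2.3,0,-4.5,1],[0,0,0,0,0,0,1]]'|grep -E "time|ft|gap|grip"
python3 -c "
from h import *
need(-107.5-.92*24,1,58.2+.39*24)"
```

```text
time: 14.4
ft_force: [-1.4, -6.1, -2.4]
finger_gap: 10.8
grip_force: 44.2
at [-123.9    1.1   64.9] tool z [ 0.643  0.001 -0.766] tool y [-0.003  1.    -0.001] shift [-0.1 -0.1 -0.3] [-1.4 -6.1 -2.4]
time: 14.6
ft_force: [-1.0, -6.6, -2.9]
finger_gap: 11.1
grip_force: 44.1
at [-128.1    1.1   66.7] tool z [ 0.644  0.001 -0.765] tool y [-0.002  1.    -0.001] shift [ 0.6 -0.1 -1.6] [-1.  -6.6 -2.9]
```

```bash
python3 -m jog '[[0,6,0,-8.2,0,-4.6,1],[0,6,0,-8.2,0,-4.1,1],[0,6,0,-8.2,0,-4.1,1],[0,0,0,0,0,0,1]]'|grep -E "time|ft|gap|grip"
cat >> h.py <<'E'
def rho():
    q,Rc=tool();d=q[[0,2]]-[-46,36];print("rho",np.hypot(*d).round(1),"phi",np.arctan2(-d[0],d[1]).round(3),"tilt",np.degrees(np.arctan2(Rc[0,2],-Rc[2,2])).round(1),"y",q[1],"ft c(x,z)",(R.from_euler("z",-YAW,degrees=True).apply(r.sense()["ft_force"])).round(1),"pivot in tool",(Rc.T@np.array([-46-q[0],0,36-q[2]])).round(1),"tcp",q)
E
python3 -c "
from h import *
rho()"
```

```text
time: 15.0
ft_force: [-2.0, -2.8, -8.5]
finger_gap: 10.7
grip_force: 44.0
rho 88.1 phi 0.876 tilt 21.8 y 1.2 ft c(x,z) [ 2.9 -1.9 -8.5] pivot in tool [-42.   -0.   77.5] tcp [-113.7    1.2   92.4]
```

```bash
python3 -m jog '[[0,6,0,-8.2,0,-4,1],[0,6,0,-8.2,0,-4,1],[0,6,0,-8.2,0,-4,1],[0,6,0,-8.2,0,-4,1],[0,0,0,0,0,0,1]]'|grep -E "time|ft|gap|grip"
python3 -c "
from h import *
rho()"
```

```text
time: 15.5
ft_force: [-1.0, -0.4, -9.7]
finger_gap: 11.0
grip_force: 44.0
rho 86.7 phi 0.462 tilt -2.1 y 0.9 ft c(x,z) [ 0.4 -1.  -9.7] pivot in tool [-41.4   0.1  76.1] tcp [-84.6   0.9 113.6]
```

```bash
python3 -m jog '[[0,5,0,-6.8,0,-4,1],[0,0,0,0,0,0,1]]'|grep -E "time|ft|gap|grip"
python3 -c "
from h import *
rho()"
python3 -m jog '[[0,5,0,-6.8,0,-3.5,1],[0,0,0,0,0,0,1]]'|grep -E "time|ft|gap|grip"
python3 -c "
from h import *
rho()"
```

```text
time: 15.7
ft_force: [-2.0, -0.3, -8.3]
finger_gap: 10.2
grip_force: 44.2
rho 87.3 phi 0.383 tilt -7.0 y 0.8 ft c(x,z) [ 0.4 -2.  -8.3] pivot in tool [-42.2   0.1  76.4] tcp [-78.6   0.8 117. ]
time: 15.9
ft_force: [-0.8, 0.4, -8.8]
finger_gap: 11.0
grip_force: 44.2
rho 87.3 phi 0.299 tilt -11.9 y 0.8 ft c(x,z) [-0.4 -0.9 -8.8] pivot in tool [-42.4   0.1  76.3] tcp [-71.7   0.8 119.4]
```

```bash
python3 -m jog '[[0,5,0,-6.8,0,-3.7,1],[0,0,0,0,0,0,1]]'|grep -E "time|ft"
python3 -m jog '[[0,4,0,-5.4,0,-3,1],[0,0,0,0,0,0,1]]'|grep -E "time|ft|gap|grip"
python3 - <<'E'
from h import *
rho()
s=r.snapshot("scene");w=r.snapshot("wrist")
o=np.zeros((420,800,3),np.uint8);o[:,:400]=cv2.resize(s["pixels"][195:290,240:335],(400,420),interpolation=2)
o[:,400:]=cv2.resize(w["pixels"][100:420,120:440],(400,420))
cv2.imwrite("pics/s5.png",o[:,:,::-1])
E
```

```text
time: 16.1
ft_force: [-1.7, 0.3, -8.4]
time: 16.3
ft_force: [-1.6, 1.2, -8.1]
finger_gap: 10.6
grip_force: 44.2
rho 87.8 phi 0.145 tilt -20.9 y 0.8 ft c(x,z) [-1.1 -1.6 -8.1] pivot in tool [-42.9   0.2  76.7] tcp [-58.7   0.8 122.9]
```

View pics/s5.png

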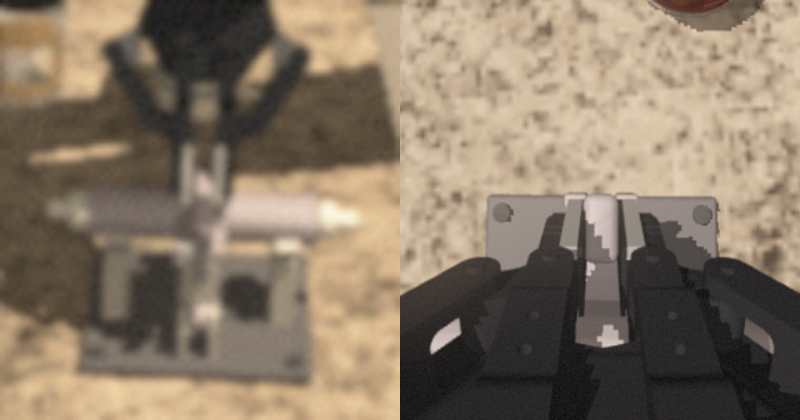

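```bash
python3 -m jog '[[0,2.5,0,-3.4,0,-1.7,1],[0,0,0,0,0,0,1]]'|grep -E "time"
python3 -c "
from h import *
rho()"
python3 -m jog '[[0,1.5,0,-2,0,-1,1],[0,0,0,0,0,0,1]]'|grep -E "time"
python3 -c "
from h import *
rho()"
```

```text
time: 16.6
rho 88.1 phi 0.108 tilt -23.4 y 0.9 ft c(x,z) [ 0.4 -2.  -8.4] pivot in tool [-43.5   0.1  76.6] tcp [-55.5   0.9 123.6]
time: 16.8
rho 88.2 phi 0.084 tilt -24.9 y 1.0 ft c(x,z) [ 0.8 -3.8 -8.2] pivot in tool [-43.7   0.1  76.6] tcp [-53.4   1.  123.9]
```

```bash
python3 -m jog '[[0,1,0,-1.4,0,-0.7,1],[0,0,0,0,0,0,1]]'|grep -E "time"
python3 -c "
from h import *
rho()"
python3 -m jog '[[0,0,0,-1.7,0,3.6,1],[0,0,0,0,0,0,1]]'|grep -E "time"
python3 -c "
from h import *
rho()"
python3 -m jog '[[0,0,0,-1.7,0,3.6,1],[0,0,0,0,0,0,1]]'|grep -E "time"
python3 -c "
from h import *
rho()"
```

```text
time: 17.0
rho 88.4 phi 0.067 tilt -26.0 y 1.0 ft c(x,z) [ 0.6 -4.4 -8.5] pivot in tool [-43.9   0.1  76.7] tcp [-51.9   1.  124.2]
time: 17.2
rho 84.2 phi 0.07 tilt -26.0 y 1.0 ft c(x,z) [ 2.2 -4.1 -8. ] pivot in tool [-42.1   0.1  72.9] tcp [-51.9   1.  120. ]
time: 17.4
rho 80.3 phi 0.074 tilt -26.0 y 1.1 ft c(x,z) [ 2.  -5.4 -6.1] pivot in tool [-40.4   0.1  69.4] tcp [-51.9   1.1 116.1]
```

```bash
python3 -m jog '[[0,0,0,-0.9,-0.7,1.8,1],[0,0,0,0,0,0,1]]'|grep -E "time"
python3 -c "
from h import *
rho()"
python3 -m jog '[[0,0,0,-0.9,0,1.8,1],[0,0,0,0,0,0,1]]'|grep -E "time"
python3 -c "
from h import *
rho()"
```

```text
time: 17.6
rho 78.8 phi 0.075 tilt -26.0 y 0.9 ft c(x,z) [ 2.3 -4.6 -5.8] pivot in tool [-39.7  -0.   68.1] tcp [-51.9   0.9 114.6]
time: 17.8
rho 76.8 phi 0.077 tilt -26.0 y 0.9 ft c(x,z) [ 2.2 -4.7 -6. ] pivot in tool [-38.9  -0.   66.3] tcp [-51.9   0.9 112.6]
```

```bash
for i in 1; do python3 -m jog '[[0,0,0,-0.7,0,1.4,1],[0,0,0,0,0,0,1]]'|grep -E "time"
python3 -c "
from h import *
rho()"; done
python3 -m jog '[[0,0,0,-0.5,0,0.9,1],[0,0,0,0,0,0,1]]'|grep -E "time"
python3 -c "
from h import *
rho()"
```

```text
time: 18.0
rho 75.3 phi 0.078 tilt -26.0 y 0.9 ft c(x,z) [ 2.4 -4.6 -5.9] pivot in tool [-38.2  -0.   64.9] tcp [-51.9   0.9 111.1]
time: 18.2
rho 74.4 phi 0.078 tilt -26.0 y 0.9 ft c(x,z) [ 2.5 -4.  -4.6] pivot in tool [-37.7  -0.   64.2] tcp [-51.8   0.9 110.2]
```

```bash
python3 -m jog '[[0,0,0,-0.5,0,0.9,1],[0,0,0,0,0,0,1]]'|grep -E "time"
python3 -c "
from h import *
rho()"
```

```text
time: 18.4
rho 73.4 phi 0.079 tilt -26.0 y 0.9 ft c(x,z) [ 2.3 -5.6 -5.3] pivot in tool [-37.3  -0.   63.3] tcp [-51.8   0.9 109.2]
```

```bash
python3 -m jog '[[0,0,0,-0.25,0,0.5,1],[0,0,0,0,0,0,1]]'|grep -E "ft"; python3 -m jog '[[0,0,0,-0.25,0,0.5,1],[0,0,0,0,0,0,1]]'|grep -E "pos|ft"
```

```text
ft_force: [-4.5, -2.4, -6.0]
tool_pos: [422.4, 235.0, 108.2]
ft_force: [-4.8, -3.3, -4.6]
```

```bash
python3 -m jog '[[0,0,0,-0.25,0,0.5,1],[0,0,0,0,0,0,1]]'|grep -E "ft"; python3 -m jog '[[0,0,0,-0.25,0,0.5,1],[0,0,0,0,0,0,1]]'|grep -E "pos|ft"
```

```text
ft_force: [-6.6, -2.3, -2.9]
tool_pos: [422.5, 235.1, 107.6]
ft_force: [-6.9, -4.2, 0.7]
```

```bash
python3 -m jog '[[0,0,0,0,0,0,0.3],[0,0,0,0,0,0,0.1],[0,0,0,0,0,0,0],[0,0,0,0,0,0,0],[0,0,0,0,0,-6,0]]'|grep -E "ft|gap"
python3 -m jog '[[0,0,0,0,0,-20,0],[0,0,0,0,0,-40,0],[0,0,0,0,0,-40,0],[0,4,0,25,0,-30,0],[0,0,0,0,0,0,0]]'|grep -E "time|pos|ft|gap"
python3 - <<'E'
from h import *
s=r.snapshot("scene");p=r.sense();w=r.snapshot("wrist")
rho()
o=np.zeros((420,800,3),np.uint8);o[:,:300]=cv2.resize(s["pixels"][195:290,255:323],(300,420),interpolation=2)
o[:,300:]=cv2.resize(w["pixels"][:,30:530],(500,420))
cv2.imwrite("pics/s6.png",o[:,:,::-1])
E
```

```text
ft_force: [0.5, -0.1, 0.4]
finger_gap: 42.5
time: 20.2
tool_pos: [423.4, 197.6, 245.8]
ft_force: [1.0, -1.0, 0.1]
finger_gap: 42.7
rho 207.3 phi -0.155 tilt -30.0 y 1.6 ft c(x,z) [ 0.5 -0.2 -0.7] pivot in tool [-74.6  -0.4 193.4] tcp [-14.1   1.6 240.8]
```

View pics/s6.png

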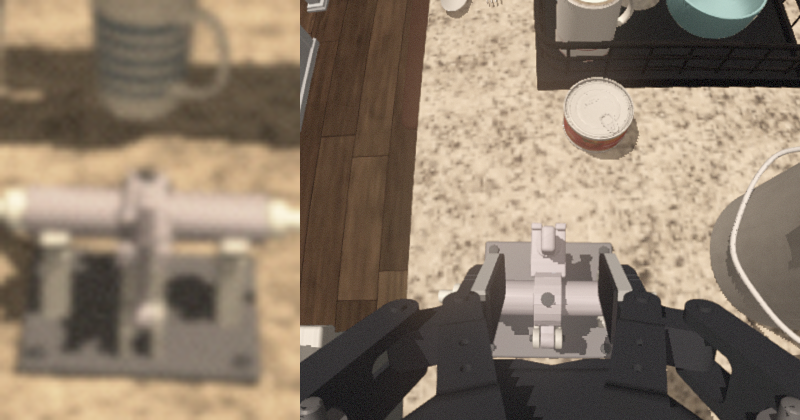

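The bolt head at (547,240) stands between the prong lips at (537,226) and (558,226), the strap is closed, and nothing else has moved. One last close crop, with predictions, to confirm the seating.

```bash
python3 - <<'E'
from h import *
p=r.sense();w=r.snapshot("wrist")
im=w["pixels"][200:370,190:370];cv2.imwrite("pics/s7.png",cv2.resize(im,None,fx=3.5,fy=3.5,interpolation=2)[:,:,::-1])
f=lambda P:((proj(w,toworld(C0,YAW,P),p)-[190,200])*3.5).round(0)
th=.04
S=lambda x,y,z:(36+x*np.cos(th)+z*np.sin(th),y,80-x*np.sin(th)+z*np.cos(th))
print("boss",f((1,0,108.5)),"lip outer top",f(S(-104,11,15)),"lip inner",f(S(-98,11,15)))
for a,L in((0,.007),(0.06,.007),(0.06,.012),(.12,.012)):
    L*=1e3;B=lambda l,u:f((-46-(l+L)*np.sin(a)+u*np.cos(a),0,36+(l+L)*np.cos(a)+u*np.sin(a)))
    print(a,L,"head top -x/+x edges",B(82,-11),B(82,11),"collar top -x",B(56,-12),"+x",B(56,12))
E
```

```text
boss [313. 357.] lip outer top [356.  86.] lip inner [356. 109.]
0 7.0 head top -x/+x edges [313. 105.] [313. 198.] collar top -x [314. 121.] +x [313. 215.]
0.06 7.0 head top -x/+x edges [313.  84.] [313. 175.] collar top -x [314. 108.] +x [313. 199.]
0.06 12.0 head top -x/+x edges [313.  78.] [313. 170.] collar top -x [314. 103.] +x [313. 196.]
0.12 12.0 head top -x/+x edges [313.  56.] [313. 146.] collar top -x [314.  88.] +x [313. 179.]
```

View pics/s7.png

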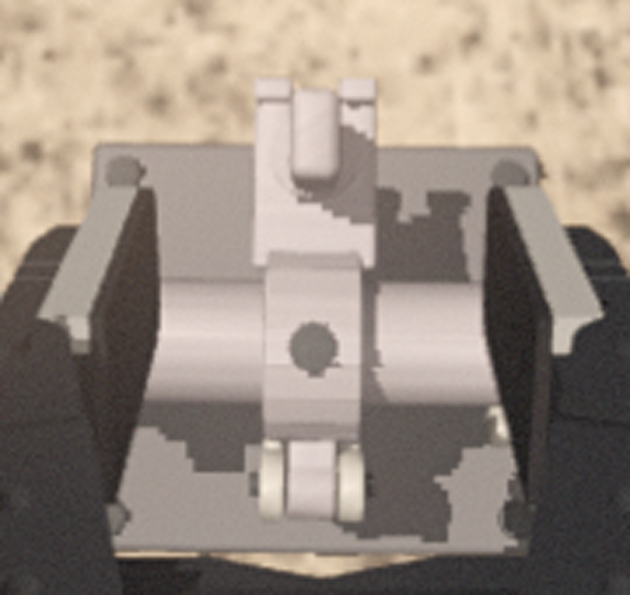

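The head's edges (rows 90–178) and the collar's inner rim (~195) put the bolt at about 0.02 rad, behind the lip (~100). The lift felt when letting it down was about 6 mm, which means the collar sits on the ear and not on the lip.

```bash
python3 -c "
from bench import r
print(r.sense()['time'],r.sense()['ft_force']);print(r.hand_in())"
```

```text
20.35 [ 0.65203138  0.90365979 -0.18214535]
the job is handed in; nothing more can be done
None
```

I handed the job in at 20.35 s: the strap was pressed onto the cartridge with about 18 N (estimated from a 21.7 N peak wrist reading, less hinge friction), the bolt's collar is down behind the slot's lip, and the gripper is clear of everything; the hand-in returned no verdict.

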